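Push the slide box home into the locating square

ROBOT

A 6-joint arm with a two-finger parallel gripper is mounted at the origin on a cart in front of the work surface, level with it; the furniture and walls round the work are solid. World frame = base frame: x ahead of the robot, y to its left, z up, the work surface at z = 0. Lengths are in mm, angles in rad, forces in N, time in s.
With the tool pointing down it reaches from about 300 to 775 mm from the base axis. Payload 14.6 kg.
Tool frame: the origin (TCP) lies between the finger pads; the fingertips stand 19 mm ahead of it and the grasp point (between the pads) is the TCP; z points along the fingers, y is the line along which they close (so a half turn about z gives the same grasp; the last joint's range is limited). The gripper opens to 94 mm and grips with 3 to 60 N. Pads are 16 mm wide; open, the fingers measure 119 mm over their backs; the gripper's body (75 mm by 177 mm) begins 78 mm behind the grasp point.
Start: joints at [1.224, 0.3, 1.521, -0, 1.321, -0.067], TCP at [151.887, 528.602, 224.446] pointing down, gripper open.
Joint ranges: [-3.03, 3.03], [-0.79, 2.21], [0.23, 2.52], [-1.04, 4.18], [0, 3.07], [-2.55, 2.55]. Speed limits (rad/s): [2.22, 2.22, 2.57, 3.14, 3.14, 3.14].

INTERFACE

Orientations are given as [roll, pitch, yaw] about the fixed x, y, z axes, in that order (R = Rz(yaw) Ry(pitch) Rx(roll)).
In Python, from cell import monitor, imaging, job, find_in, trace gives the robot as it stands. The module is installed in compiled form; this text tells all that it offers.
- The arm moves only by the tool arm_command, never from a script. Its argument "steps" is a list of rows, each a list of 5 numbers: the opening, from 0 (shut) to 1 (fully open), then the shift along the tool's x, y, z in mm, then the turn about the tool's z in degrees. In form: [[gripper, dx, dy, dz, turn], ...]. A call has 1 to 20 rows; each row is the pose to reach, as a shift and turn from the pose commanded when the call began, along the tool's axes at that moment; what a row does not reach only later rows make up. A row lasts 1/8 s, in which the tool goes at most 62.5 mm and 10.7 degrees, less where a joint would pass 70% of its speed; a pose out of reach is approached as far as the arm can. A call with a gripper value outside its range is refused whole. The fingers move at their own pace and stop on an object; "force" is the grip in N (left out, the last holds). Time passes only in rows, so rows that repeat a pose let the fingers close. It gives the time, the measured TCP pose, the force, the opening and the grip force at its end, in the units of the state.
- monitor.read_state(): the state, without advancing time (a new reading comes with each control period).
- imaging.camera(name): name is "side" or "top"; returns a dict with "img" (420x560x3 uint8, red, green, blue), "mtx" (3x3 intrinsics, pixels), "D" ([k1, k2, p1, p2, k3] as OpenCV has them; the pictures are not rectified), "view" (4x4, takes a point from world to camera coordinates). Camera axes: x right, y down, z forward; pixel columns grow to the right and rows downward; lengths in mm; the calibration is good to about 2 mm. A picture is of the moment at which its call begins. There is no depth.
- job.sign_off(): hands the job in; it is judged then, once.
Trained networks look in a picture, given as the dict that the camera call returned (one of the last four; its "shot" number tells which), for a name from the list of things; names that differ only in an ending like _2 or _b are one class to them, and where a whole thing is asked for, a point or a joint stands for the part that bears it (a point fixed in the world has none). Each returns a list of dicts, best first, with "p" (0 to 1); they miss things now and then, are a little off and sometimes report something else, mostly with a low value. They report only what shows in the picture. A call takes as long as a camera call.
- find_in(picture, target): "rect" ([centre column, centre row, width, height] in pixels, round what is visible of it).
- trace(picture, target): "region" (420x560 bool, what is visible of it) and "rect" ([centre column, centre row, width, height] in pixels, round what is visible of it).
The state is a dict: "clock": time; "joints": joint angles; "qd": joint speeds; "effort": joint torques, N m; "eef_pos": TCP position; "eef_rot": TCP orientation; "wrist_force": force on the tool from outside, world axes, zero at the start; "moment": the same for the moment, N m; "finger_gap": finger opening in mm; "finger_force": force on a finger pad.
Only numpy, scipy, OpenCV 4.12 (cv2) and the standard library are available. Lean on these libraries where they do the work, as an engineer would, in place of code of your own. Each camera call takes 0.05 s, during which the arm holds its last target. There are 200 camera calls.

TASK

Push the closed slide box along the bench with the fingertips, without gripping or lifting it, into the corner of the aluminium locating square, until its long hinge side (on the right) lies flush against the long bar and its far end lies flush against the short bar. Leave the small bottle, beaker, vial and tally counter standing where they are.

Things in the scene. Friction and masses are not known exactly. Their poses are not given: they have to be found in the camera images.
- slide_box: flat cream slide box, 92 (x) x 172 (y) x 33 mm, about 0.2 kg, loose. Origin: centre of underside; x to its hinge side (on the right, world -y), y to its far end (world +x), z up. Walls at x = -45 mm (front, on the left; the catch reaches -48), x = +47 (hinge side), y = +-86 (ends). Slides at 1 to 5 N, more to start; bears 20 N. Starts up to 0.3 rad askew, 30-60 mm short of and 35-75 mm left of home
- locating_square: fixed L-shaped stop of two aluminium bars 18 mm wide, 20 mm high, turned up to 0.22 rad, mostly clockwise. Origin: inner corner, on the bench; x away from the robot along the long bar, y left along the short bar. Short (far) bar's face: plane x = 0, y = 0 to 160 mm; long (right) bar's: plane y = 0, x = 0 to -240 mm. Home, the box's origin is at x = -86, y = +47 mm in this frame
- hinge_far (a point): the slide box's corner at hinge side and far end, 10 mm above its underside; home, it is at x = 0, y = 0 in the frame of the locating square
- hinge_near (a point): the slide box's corner at hinge side and near end, 10 mm above its underside; home, it is at x = -172 mm, y = 0 in the frame of the locating square
- front_far (a point): the slide box's corner at front (left) side and far end, 10 mm above its underside; home, it is at x = 0, y = 92 mm in the frame of the locating square
- amber_bottle: small brown bottle with black cap, 51 mm across and 100 mm high, to the left of the work; origin: centre of its underside. To be left alone
- beaker: small clear beaker, 54 mm across and 66 mm high, to the left of the work; origin: centre of its underside. To be left alone
- vial: small clear vial with black cap, 22 mm across and 49 mm high, to the left of the work; origin: centre of its underside. To be left alone
- tally_counter: round hand tally counter, 56 x 50 x 20 mm, near the front edge of the bench, left of the work; origin: centre of its underside. To be left alone
- microscope: fixed microscope behind and left of the work, an obstacle: world x = 0.60 to 0.90, y = -0.03 to 0.21, up to 0.50 m high; its eyepieces overhang to x = 0.60 at 0.31 to 0.48 m above the bench. Pass in front of it (x below 0.45 is free). On the other side of the work the tall grey wall of a chamber stands along world y = -0.38, also an obstacle

How it is judged:
By the outcome, as a careful person would: the job done as asked, in the order asked, and still so for the second after the job is handed in, with the robot touching nothing.
It also fails if it takes over 48 s, if anything falls off the work surface, if the arm or the gripper's body presses on something with over 40 N, if the wrist force passes 120 N, or if a joint passes its speed limit or range.

## Working session

There is one attempt and no reset: what is moved stays moved. The work goes in short steps, Python scripts to look and compute and a tool call to move; the robot and the scene stay as the last step left them, time stands still between calls to the robot, and variables do not carry over. Pictures are saved under pics/ and viewed, at most 10 in all, crops included, and the job is handed in when it is done.

Besides the shell and the picture viewer there is one more tool, called after "Request:" in YAML: its name, and indented under it one key for each argument. arm_command: Moves the arm, as the interface text tells. Its arguments: {"type":"object","properties":{"steps":{"type":"array","items":{"type":"array","items":{"type":"number"}}},"force":{"type":"number"}},"required":["steps"]}

```bash
mkdir -p pics
cat > h.py <<'E'
import numpy as np, cv2
from cell import monitor, imaging, job, find_in, trace
def ground(c,uv,z):
    n=cv2.undistortPoints(np.array(uv,float).reshape(-1,1,2),np.array(c["mtx"]),np.array(c["D"])).reshape(-1,2)
    V=np.array(c["view"]);R=V[:3,:3];t=V[:3,3];o=-R.T@t
    d=np.c_[n,np.ones(len(n))]@R
    return o+d*((z-o[2])/d[:,2])[:,None]
def proj(c,P):
    V=np.array(c["view"])
    return cv2.projectPoints(np.array(P,float).reshape(-1,1,3),cv2.Rodrigues(V[:3,:3])[0],V[:3,3],np.array(c["mtx"]),np.array(c["D"]))[0].reshape(-1,2)
def save(c,n,img=None): cv2.imwrite("pics/"+n+".png",cv2.cvtColor(c["img"] if img is None else img,cv2.COLOR_RGB2BGR))
E
python3 - <<'E'
from h import *
s=monitor.read_state();print(s["clock"],s["eef_pos"],s["eef_rot"],s["wrist_force"])
for n in("top","side"):
    c=imaging.camera(n);save(c,n+"0")
    V=np.array(c["view"]);print(n,"campos",-V[:3,:3].T@V[:3,3])
    for t,z in(("slide_box",33),("locating_square",20)):
        r=trace(c,t)
        if r:
            m=r[0]["region"].astype(np.uint8);print(t,r[0]["p"],r[0]["rect"])
            k=max(cv2.findContours(m,0,1)[0],key=cv2.contourArea)
            ap=cv2.approxPolyDP(k,4,True).reshape(-1,2)
            print(np.c_[ap,ground(c,ap,z)[:,:2]].round(0).tolist())
    for t in("hinge_far","hinge_near","front_far","amber_bottle","beaker","vial","tally_counter"):
        r=find_in(c,t)
        if r: b=r[0]["rect"];print(t,round(r[0]["p"],2),np.round(b),ground(c,[b[0],b[1]],10).round())
E
```

```text
0.0 [151.80685807 528.38814699 223.88732282] [-3.14045712e+00 -8.51406254e-05  2.86182400e+00] [-0.43361576 -0.30066784  0.60700712]
top campos [375.88255539  -8.98448133 964.38330648]
slide_box 0.66 [346.5, 238.5, 58.7, 87.3]
[[332.0, 198.0, 617.0, -89.0], [317.0, 273.0, 448.0, -79.0], [358.0, 283.0, 441.0, -169.0], [372.0, 206.0, 613.0, -179.0]]
locating_square 0.78 [386.0, 237.4, 74.2, 134.2]
[[351.0, 170.0, 692.0, -124.0], [349.0, 178.0, 672.0, -122.0], [412.0, 202.0, 640.0, -270.0], [380.0, 299.0, 415.0, -223.0], [386.0, 304.0, 406.0, -237.0], [423.0, 196.0, 658.0, -294.0]]
hinge_far 0.61 [345. 242.  52.  88.] [[ 527. -133.   10.]]
hinge_near 0.83 [345. 239.  59.  89.] [[ 533. -133.   10.]]
front_far 0.79 [345. 240.  57.  86.] [[ 532. -132.   10.]]
amber_bottle 0.7 [185. 200.  26.  25.] [[564. 238.  10.]]
beaker 0.8 [188. 256.  31.  29.] [[441. 205.  10.]]
vial 0.68 [159. 172.  16.  15.] [[621. 313.  10.]]
tally_counter 0.58 [261. 294.  21.  28.] [[386.  32.  10.]]
side campos [278.12559221 728.89078267 551.86099993]
slide_box 0.78 [313.9, 191.1, 73.1, 34.9]
[[277.0, 188.0, 619.0, -87.0], [278.0, 197.0, 600.0, -46.0], [334.0, 210.0, 453.0, -36.0], [349.0, 193.0, 437.0, -124.0], [347.0, 183.0, 453.0, -172.0], [294.0, 172.0, 606.0, -184.0]]
locating_square 0.69 [313.4, 175.2, 108.8, 27.3]
[[257.0, 184.0, 687.0, -109.0], [265.0, 185.0, 664.0, -111.0], [291.0, 164.0, 640.0, -251.0], [362.0, 184.0, 418.0, -203.0], [367.0, 178.0, 412.0, -240.0], [290.0, 158.0, 657.0, -288.0]]
hinge_far 0.73 [314. 193.  73.  39.] [[ 531. -133.   10.]]
hinge_near 0.6 [312. 191.  69.  36.] [[ 539. -138.   10.]]
amber_bottle 0.76 [248. 264.  30.  52.] [[576. 186.  10.]]
beaker 0.9 [309. 275.  32.  42.] [[446. 174.  10.]]
vial 0.56 [197. 293.  16.  27.] [[632. 295.  10.]]
tally_counter 0.89 [354. 240.  28.  20.] [[388.  34.  10.]]
```

View pics/top0.png

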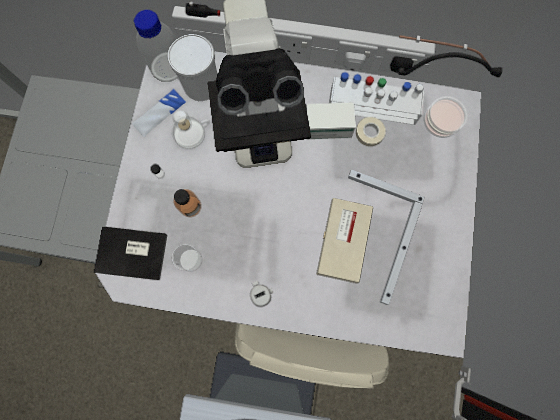

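View pics/side0.png

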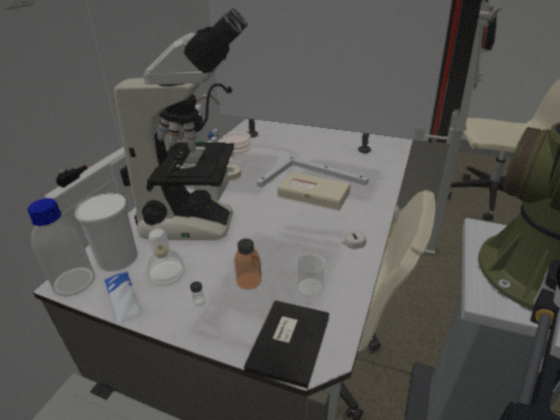

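The top view shows the box (centre about 346,239) left of and short of the square. The square's corner is near (415,200), and the measured sizes match those given. Square yaw is about -0.21 and box yaw about -0.06. I'll push the left side first with both fingertips, then the near end.

```bash
cat >> h.py <<'E'
from scipy.spatial.transform import Rotation as Ro
def to(P,yaw_line=None,s=None):
    s=s or monitor.read_state();R=Ro.from_euler("xyz",s["eef_rot"]).as_matrix()
    d=R.T@(np.array(P,float)-s["eef_pos"])
    a=np.arctan2(R[1,1],R[0,1]) # world angle of tool y
    t=None if yaw_line is None else -np.degrees((yaw_line-a+np.pi/2)%np.pi-np.pi/2)
    print("shift",d.round(1),"turn",t,"now yline",round(a,3))
E
python3 - <<'E'
from h import *
to((420,-50,150),-0.058);to((510,-50,150),-0.058);to((510,-50,27),-.058)
E
```

```text
shift [-417.4 -482.1   74.5] turn 77.29231261887854 now yline 1.291
shift [-503.9 -457.2   74.5] turn 77.29231261887854 now yline 1.291
shift [-503.9 -457.2  197.5] turn 77.29231261887854 now yline 1.291
```

Request:
arm_command:
  steps:
    - [0.85,-40,-46,7,7]
    - [0.85,-80,-92,14,14]
    - [0.85,-120,-138,21,21]
    - [0.85,-160,-184,28,28]
    - [0.85,-200,-230,36,37]
    - [0.85,-240,-276,43,45]
    - [0.85,-280,-322,50,53]
    - [0.85,-320,-368,57,61]
    - [0.85,-360,-415,64,69]
    - [0.85,-417,-482,75,77.3]
    - [0.85,-417,-482,75,77.3]
    - [0.85,-460,-470,75,77.3]
    - [0.85,-504,-457,75,77.3]
    - [0.85,-504,-457,110,77.3]
    - [0.85,-504,-457,160,77.3]
    - [0.85,-504,-457,190,77.3]
    - [0.85,-504,-457,197,77.3]
    - [0.85,-504,-457,197,77.3]

```text
clock: 3.25
eef_pos: [510.5, -49.9, 28.1]
eef_rot: [3.141, 0.0, 1.513]
wrist_force: [-0.2, -0.1, 0.1]
finger_gap: 80.2
finger_force: 0.0
```

Run:
```python
from h import *
s=monitor.read_state();print(s["clock"],s["eef_pos"],s["eef_rot"],s["wrist_force"],s["finger_gap"])
R=Ro.from_euler("xyz",s["eef_rot"]).as_matrix();print(R.round(3))
th=-.21;u=np.array([np.cos(th),np.sin(th)]);v=np.array([-u[1],u[0]])
p=np.array(s["eef_pos"][:2])
# direction of travel: square's -y; remaining of box 68
for k in(20,60,80): to(np.r_[p-v*k,27],th)
c=imaging.camera("top");save(c,"top1")
```

```text
3.25 [510.45938635 -49.87217084  28.08535469] [3.14104181e+00 6.82254884e-05 1.51265769e+00] [-0.24451364 -0.11020198  0.05103693] 80.1688332081109
[[ 0.058  0.998  0.001]
 [ 0.998 -0.058 -0.   ]
 [-0.     0.001 -1.   ]]
shift [-19.8  -3.    1.1] turn 8.701017295392992 now yline -0.058
shift [-59.3  -9.1   1.1] turn 8.701017295392992 now yline -0.058
shift [-79.1 -12.1   1.1] turn 8.701017295392992 now yline -0.058
```

View pics/top1.png

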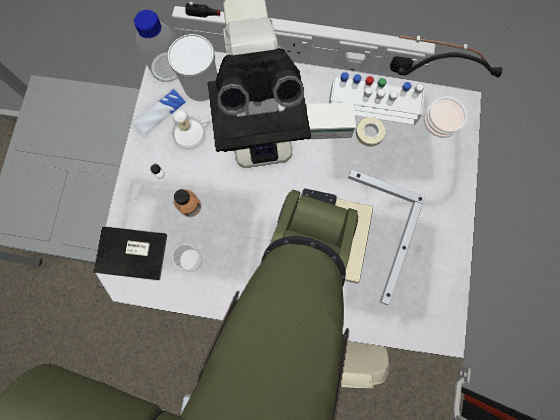

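The tool stands to the left of the box, which has not moved. Home should be about 88 mm along the square's -y direction. I'll push to about 78 mm while turning with the square.

Request:
arm_command:
  steps:
    - [0.85,-10,-1.5,1,0]
    - [0.85,-18,-3,1,0]
    - [0.85,-24,-4,1,0]
    - [0.85,-30,-4.5,1,0.7]
    - [0.85,-36,-5.5,1,1.7]
    - [0.85,-42,-6.5,1,2.8]
    - [0.85,-48,-7.5,1,4]
    - [0.85,-54,-8.5,1,5.2]
    - [0.85,-60,-9,1,6.4]
    - [0.85,-66,-10,1,7.6]
    - [0.85,-72,-11,1,8.7]
    - [0.85,-77,-12,1,8.7]
    - [0.85,-77,-12,1,8.7]

```text
clock: 4.92
eef_pos: [493.3, -126.4, 26.3]
eef_rot: [-3.141, 0.0, 1.36]
wrist_force: [-0.8, 0.3, 0.4]
finger_gap: 79.7
finger_force: 0.0
```

```bash
cat > look.py <<'E'
from h import *
import sys
for n in sys.argv[1:]:
    c=imaging.camera(n[:n.rstrip("0123456789").__len__()]);save(c,n)
    for t,z in(("slide_box",33),("locating_square",20)):
        r=trace(c,t)
        if r:
            m=r[0]["region"].astype(np.uint8)
            k=max(cv2.findContours(m,0,1)[0],key=cv2.contourArea)
            ap=cv2.approxPolyDP(k,3,True).reshape(-1,2)
            print(n,t,r[0]["p"],np.c_[ap,ground(c,ap,z)[:,:2]].round(0).tolist())
E
python3 look.py top2 side2
```

```text
top2 slide_box 0.71 [[380.0, 215.0, 595.0, -199.0], [381.0, 225.0, 573.0, -204.0], [400.0, 229.0, 571.0, -246.0], [399.0, 221.0, 589.0, -242.0]]
side2 slide_box 0.6 [[317.0, 167.0, 555.0, -234.0], [317.0, 191.0, 516.0, -106.0], [339.0, 197.0, 456.0, -96.0], [340.0, 173.0, 484.0, -220.0]]
side2 locating_square 0.95 [[304.0, 163.0, 606.0, -270.0], [289.0, 157.0, 662.0, -293.0], [256.0, 183.0, 691.0, -113.0], [262.0, 187.0, 667.0, -99.0], [290.0, 166.0, 638.0, -238.0], [301.0, 167.0, 606.0, -242.0]]
```

View pics/top2.png

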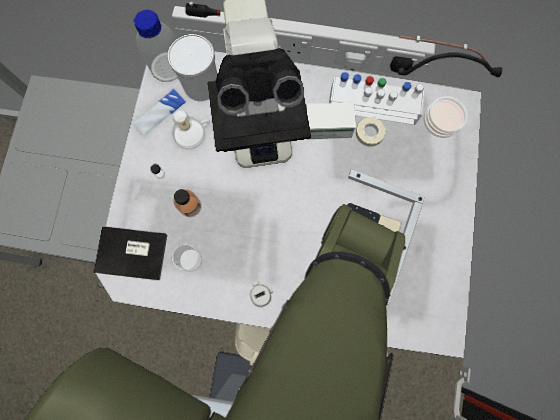

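The box's far end shows beside the long bar, near (395,228), close to flush. I'll continue with small pushes.

Request:
arm_command:
  steps:
    - [0.85,-3,0,0.5,0]
    - [0.85,-6,0,0.5,0]
    - [0.85,-8,0,0.5,0]
    - [0.85,-9,0,0.5,0]

```text
clock: 5.72
eef_pos: [491.8, -134.9, 26.0]
eef_rot: [3.141, -0.0, 1.361]
wrist_force: [1.6, 3.6, 3.0]
finger_gap: 80.4
finger_force: 1.4
```

Request:
arm_command:
  steps:
    - [0.85,-1,0,0,0]
    - [0.85,-2,0,0,0]
    - [0.85,-2,0,0,0]

```text
clock: 6.1
eef_pos: [491.3, -136.8, 25.9]
eef_rot: [-3.142, 0.0, 1.361]
wrist_force: [1.3, 2.4, 1.5]
finger_gap: 80.0
finger_force: 0.8
```

Request:
arm_command:
  steps:
    - [0.85,-1,0,0,0]
    - [0.85,-2,0,0,0]
    - [0.85,-3,0,0,0]
    - [0.85,-3,0,0,0]

```text
clock: 6.6
eef_pos: [490.9, -139.4, 26.0]
eef_rot: [3.141, -0.001, 1.36]
wrist_force: [3.3, 5.6, 1.3]
finger_gap: 80.0
finger_force: 2.7
```

Request:
arm_command:
  steps:
    - [0.85,-0.5,0,0,0]
    - [0.85,-1,0,0,0]
    - [0.85,-1,0,0,0]

```text
clock: 6.98
eef_pos: [490.9, -139.7, 26.0]
eef_rot: [3.141, -0.002, 1.36]
wrist_force: [7.0, 12.7, 1.1]
finger_gap: 79.6
finger_force: 6.7
```

```bash
python3 look.py side3; python3 -c "
import cv2;i=cv2.imread('pics/side3.png');cv2.imwrite('pics/side3c.png',cv2.resize(i[130:240,240:400],None,fx=5,fy=5,interpolation=2))"
```

```text
side3 slide_box 0.65 [[319.0, 165.0, 553.0, -247.0], [318.0, 190.0, 515.0, -112.0], [341.0, 197.0, 451.0, -98.0], [343.0, 170.0, 481.0, -240.0]]
side3 locating_square 0.85 [[307.0, 162.0, 599.0, -279.0], [290.0, 157.0, 659.0, -294.0], [257.0, 179.0, 698.0, -135.0], [256.0, 184.0, 689.0, -108.0], [263.0, 187.0, 665.0, -100.0], [291.0, 165.0, 638.0, -245.0], [302.0, 167.0, 603.0, -243.0]]
```

View pics/side3c.png

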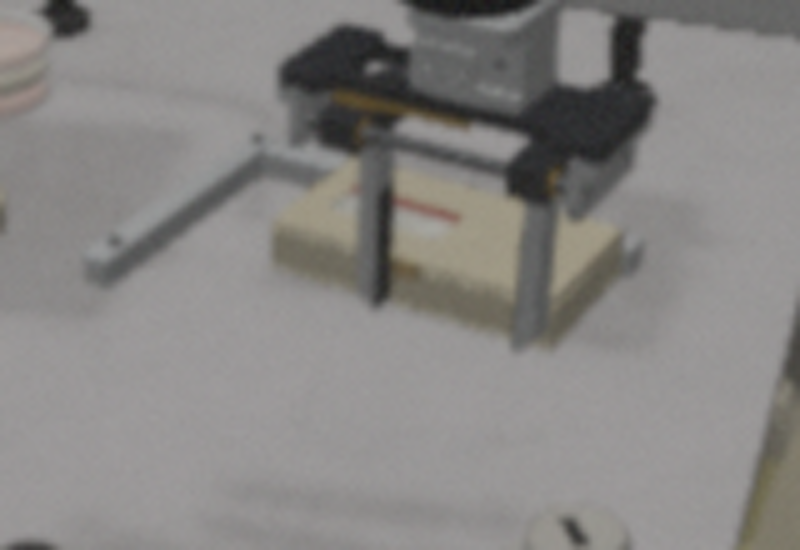

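The box lies along the long bar (14 N contact), square to it, and short of the far bar. Next is the near end.

Run:
```python
from h import *
s=monitor.read_state();print(s["joints"])
to((403,-171,100),1.361);to((403,-171,26),1.361)
```

```text
[-0.34980652  0.475606    1.79875034  0.00242358  0.86702641 -0.14063203]
shift [-48.9 -79.4 -74.1] turn 89.94575972847788 now yline -0.211
shift [-49.1 -79.4  -0.1] turn 89.94575972847788 now yline -0.211
```

Request:
arm_command:
  steps:
    - [0.85,5,0,0,0]
    - [0.85,20,0,0,0]
    - [0.85,22,0,-40,0]
    - [0.6,10,-15,-75,0]
    - [0.53,0,-35,-75,10]
    - [0.53,-15,-55,-75,20]
    - [0.53,-30,-70,-75,30]
    - [0.53,-48,-80,-75,40]
    - [0.53,-48,-80,-75,50]
    - [0.53,-48,-80,-75,60]
    - [0.53,-48,-80,-75,70]
    - [0.53,-48,-80,-75,80]
    - [0.53,-48,-80,-75,90]
    - [0.53,-48,-80,-75,90]
    - [0.53,-48,-80,-35,90]
    - [0.53,-48,-80,-8,90]
    - [0.53,-48,-80,0,90]
    - [0.53,-48,-80,0,90]

```text
clock: 9.38
eef_pos: [402.4, -170.8, 26.2]
eef_rot: [-3.142, 0.0, -0.208]
wrist_force: [0.3, 0.1, 1.2]
finger_gap: 50.1
finger_force: 0.0
```

```bash
python3 - <<'E'
from h import *
s=monitor.read_state();print(s["joints"]);R=Ro.from_euler("xyz",s["eef_rot"]).as_matrix();print(R.round(3))
E
python3 look.py top4
```

```text
[-4.85313002e-01  3.47511298e-01  1.99789749e+00 -9.42272933e-05
  7.96455770e-01  1.29350440e+00]
[[ 0.978 -0.206 -0.   ]
 [-0.206 -0.978  0.   ]
 [-0.    -0.    -1.   ]]
top4 slide_box 0.89 [[405.0, 226.0, 580.0, -256.0], [368.0, 212.0, 598.0, -172.0], [345.0, 276.0, 451.0, -140.0], [352.0, 276.0, 453.0, -154.0], [368.0, 261.0, 491.0, -185.0], [390.0, 275.0, 468.0, -235.0]]
top4 locating_square 0.56 [[351.0, 171.0, 690.0, -124.0], [350.0, 178.0, 673.0, -124.0], [412.0, 203.0, 637.0, -271.0], [391.0, 275.0, 470.0, -241.0], [395.0, 281.0, 458.0, -251.0], [423.0, 197.0, 655.0, -294.0]]
```

View pics/top4.png

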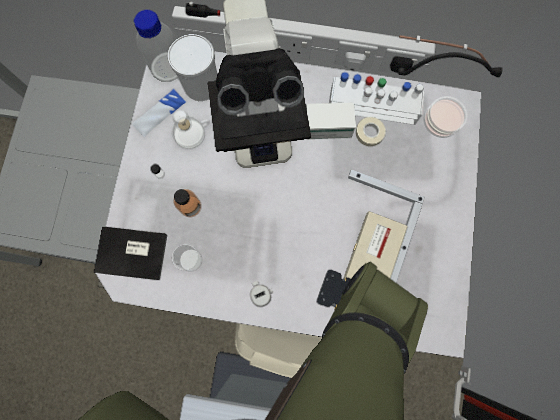

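The hinge side lies along the long bar and about 57 mm remains to the short bar. I'll push the near end along +x tool.

Request:
arm_command:
  steps:
    - [0.53,7,0,0,0]
    - [0.53,12,0,0,0]
    - [0.53,18,0.3,0,0]
    - [0.53,24,0.6,0,0]
    - [0.53,30,0.9,0,0]
    - [0.53,36,1.2,0,0]
    - [0.53,42,1.5,0,0]
    - [0.53,48,1.8,0,0]
    - [0.53,54,2,0,0]
    - [0.53,60,2,0,0]
    - [0.53,63,2,0,0]
    - [0.53,63,2,0,0]

```text
clock: 11.02
eef_pos: [463.8, -186.2, 26.1]
eef_rot: [3.141, -0.001, -0.21]
wrist_force: [-1.2, -0.5, 0.2]
finger_gap: 49.8
finger_force: 0.0
```

Request:
arm_command:
  steps:
    - [0.53,1.5,0,0,0]
    - [0.53,3,0,0,0]
    - [0.53,4,0,0,0]
    - [0.53,4,0,0,0]

```text
clock: 11.52
eef_pos: [467.5, -186.9, 26.0]
eef_rot: [3.142, -0.0, -0.21]
wrist_force: [-2.2, 0.4, 1.1]
finger_gap: 49.7
finger_force: 0.9
```

Request:
arm_command:
  steps:
    - [0.53,1,0,0,0]
    - [0.53,2,0,0,0]
    - [0.53,3,0,0,0]
    - [0.53,3,0,0,0]

```text
clock: 12.02
eef_pos: [470.5, -187.5, 26.0]
eef_rot: [3.142, -0.0, -0.21]
wrist_force: [-0.1, 0.0, 1.4]
finger_gap: 49.8
finger_force: 0.7
```

Request:
arm_command:
  steps:
    - [0.53,1,0,0,0]
    - [0.53,2,0,0,0]
    - [0.53,2,0,0,0]

```text
clock: 12.4
eef_pos: [472.4, -187.9, 25.9]
eef_rot: [3.142, -0.0, -0.21]
wrist_force: [-1.7, 0.5, 0.2]
finger_gap: 50.0
finger_force: 0.5
```

Request:
arm_command:
  steps:
    - [0.53,1,0,0,0]
    - [0.53,2,0,0,0]
    - [0.53,2,0,0,0]

```text
clock: 12.78
eef_pos: [474.4, -188.3, 25.9]
eef_rot: [3.142, -0.0, -0.21]
wrist_force: [-0.9, 0.5, 0.2]
finger_gap: 49.7
finger_force: 0.4
```

Request:
arm_command:
  steps:
    - [0.53,1,0,0,0]
    - [0.53,2,0,0,0]
    - [0.53,2,0,0,0]

```text
clock: 13.15
eef_pos: [476.3, -188.8, 25.9]
eef_rot: [3.142, -0.0, -0.21]
wrist_force: [-0.4, -0.6, 0.1]
finger_gap: 49.9
finger_force: 0.3
```

```bash
python3 look.py side5 top5; python3 -c "
import cv2
a=cv2.imread('pics/side5.png')[130:230,240:390];b=cv2.imread('pics/top5.png')[150:300,310:440]
cv2.imwrite('pics/c5.png',cv2.hconcat([cv2.resize(a,(420,500),interpolation=2) if 0 else cv2.resize(a,(440,293),interpolation=2),cv2.resize(b,(254,293),interpolation=2)]))"
```

```text
side5 slide_box 0.93 [[276.0, 169.0, 661.0, -184.0], [280.0, 180.0, 627.0, -129.0], [331.0, 192.0, 481.0, -113.0], [330.0, 168.0, 518.0, -240.0], [293.0, 157.0, 641.0, -272.0]]
side5 locating_square 0.63 [[275.0, 170.0, 671.0, -200.0], [258.0, 179.0, 695.0, -136.0], [256.0, 185.0, 687.0, -103.0], [264.0, 186.0, 664.0, -105.0], [275.0, 176.0, 657.0, -167.0]]
top5 slide_box 0.98 [[413.0, 200.0, 641.0, -268.0], [377.0, 188.0, 655.0, -185.0], [357.0, 241.0, 530.0, -156.0], [384.0, 217.0, 592.0, -208.0], [403.0, 231.0, 568.0, -253.0]]
top5 locating_square 0.67 [[350.0, 171.0, 689.0, -122.0], [351.0, 179.0, 671.0, -127.0], [415.0, 202.0, 641.0, -277.0], [406.0, 229.0, 576.0, -263.0], [411.0, 235.0, 564.0, -275.0], [423.0, 198.0, 653.0, -294.0]]
```

View pics/c5.png

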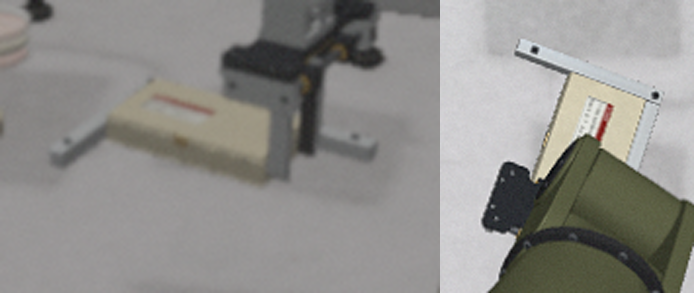

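The far end is within a couple of mm of the short bar. I'll press on until the force rises.

Request:
arm_command:
  steps:
    - [0.53,1,0,0,0]
    - [0.53,1.5,0,0,0]
    - [0.53,1.5,0,0,0]

```text
clock: 13.82
eef_pos: [477.6, -189.0, 26.0]
eef_rot: [-3.142, 0.0, -0.21]
wrist_force: [-2.6, -0.0, 2.2]
finger_gap: 49.7
finger_force: 1.5
```

Request:
arm_command:
  steps:
    - [0.53,0.7,0,0,0]
    - [0.53,1.2,0,0,0]
    - [0.53,1.2,0,0,0]

```text
clock: 14.2
eef_pos: [478.9, -189.3, 25.9]
eef_rot: [3.142, -0.0, -0.21]
wrist_force: [-2.1, 0.7, 1.3]
finger_gap: 49.7
finger_force: 1.1
```

Request:
arm_command:
  steps:
    - [0.53,0.7,0,0,0]
    - [0.53,1.4,0,0,0]
    - [0.53,1.4,0,0,0]

```text
clock: 14.58
eef_pos: [479.1, -189.3, 25.9]
eef_rot: [-3.141, 0.003, -0.21]
wrist_force: [-12.6, 1.6, 10.3]
finger_gap: 49.6
finger_force: 6.4
```

Run:
```python
from h import *
th=-.21;u=np.array([np.cos(th),np.sin(th)]);v=np.array([-u[1],u[0]]);p=np.array([638.5,-270.5])-108*u+122*v
print(p);to(np.r_[p,26],th)
```

```text
[ 558.30476899 -128.66655922]
shift [ 64.9 -75.8  -0.3] turn -89.99356253312278 now yline -1.781
```

Request:
arm_command:
  steps:
    - [0.53,-5,0,0,0]
    - [0.53,-20,0,0,0]
    - [0.53,-20,0,-40,0]
    - [0.53,-15,-10,-75,0]
    - [0.7,-5,-25,-75,-10]
    - [0.85,10,-40,-75,-20]
    - [0.85,25,-55,-75,-30]
    - [0.85,40,-66,-75,-40]
    - [0.85,52,-76,-75,-50]
    - [0.85,64,-76,-75,-60]
    - [0.85,64,-76,-75,-70]
    - [0.85,64,-76,-75,-80]
    - [0.85,64,-76,-75,-90]
    - [0.85,64,-76,-75,-90]
    - [0.85,64,-76,-35,-90]
    - [0.85,64,-76,-8,-90]
    - [0.85,64,-76,0,-90]
    - [0.85,64,-76,0,-90]

```text
clock: 16.82
eef_pos: [558.8, -128.6, 26.2]
eef_rot: [3.141, -0.0, 1.359]
wrist_force: [-0.0, 0.3, -0.3]
finger_gap: 79.9
finger_force: 0.0
```

Request:
arm_command:
  steps:
    - [0.85,-6,0,0,0]
    - [0.85,-11,0,0,0]
    - [0.85,-16,0,0,0]
    - [0.85,-19,0,0,0]
    - [0.85,-21,0,0,0]
    - [0.85,-21,0,0,0]

```text
clock: 17.58
eef_pos: [554.2, -149.2, 25.9]
eef_rot: [-3.142, -0.0, 1.361]
wrist_force: [-0.3, -0.2, 0.7]
finger_gap: 79.8
finger_force: 0.0
```

Request:
arm_command:
  steps:
    - [0.85,-1,0,0,0]
    - [0.85,-2,0,0,0]
    - [0.85,-3,0,0,0]
    - [0.85,-3,0,0,0]

```text
clock: 18.08
eef_pos: [553.6, -152.1, 26.0]
eef_rot: [3.142, 0.0, 1.361]
wrist_force: [0.3, -0.1, -0.6]
finger_gap: 79.7
finger_force: 0.0
```

Request:
arm_command:
  steps:
    - [0.85,-0.5,0,0,0]
    - [0.85,-1,0,0,0]
    - [0.85,-1,0,0,0]

```text
clock: 18.45
eef_pos: [553.4, -152.9, 26.0]
eef_rot: [-3.141, -0.0, 1.361]
wrist_force: [0.8, 2.4, 0.3]
finger_gap: 80.0
finger_force: 0.9
```

Request:
arm_command:
  steps:
    - [0.85,-0.6,0,0,0]
    - [0.85,-1.2,0,0,0]
    - [0.85,-1.2,0,0,0]

```text
clock: 18.82
eef_pos: [553.5, -153.2, 26.0]
eef_rot: [3.141, -0.002, 1.361]
wrist_force: [2.7, 8.8, 0.1]
finger_gap: 79.7
finger_force: 4.8
```

Request:
arm_command:
  steps:
    - [0.85,-0.5,0,0,0]
    - [0.85,-0.5,0,0,0]
    - [0.85,5,0,0,0]
    - [0.85,25,0,0,0]
    - [0.85,25,0,-60,0]
    - [0.85,40,-50,-100,0]
    - [0.85,60,-110,-120,0]
    - [0.85,80,-170,-120,0]
    - [0.85,120,-200,-120,0]
    - [0.85,170,-210,-120,0]
    - [0.85,220,-210,-120,0]
    - [0.85,270,-210,-120,0]
    - [0.85,270,-210,-120,0]

```text
clock: 20.45
eef_pos: [403.8, 156.5, 145.9]
eef_rot: [3.141, -0.0, 1.365]
wrist_force: [-0.8, 0.2, -0.1]
finger_gap: 80.0
finger_force: 0.0
```

```bash
python3 look.py side6 top6
python3 - <<'E'
import cv2
a=cv2.imread('pics/side6.png')[145:215,245:375];b=cv2.imread('pics/top6.png')[160:310,330:440]
cv2.imwrite('pics/c6.png',cv2.hconcat([cv2.resize(a,(390*590//210//3*1,590*1//3*1),interpolation=2) if 0 else cv2.copyMakeBorder(cv2.resize(a,(364,196),interpolation=2),0,394,0,0,0),cv2.resize(b,(433,590),interpolation=2)]))
E
```

```text
side6 slide_box 0.64 [[277.0, 168.0, 660.0, -191.0], [277.0, 178.0, 638.0, -136.0], [307.0, 186.0, 548.0, -122.0], [306.0, 180.0, 561.0, -152.0], [289.0, 177.0, 610.0, -152.0], [285.0, 164.0, 647.0, -221.0]]
side6 locating_square 0.54 [[276.0, 168.0, 673.0, -213.0], [276.0, 178.0, 650.0, -157.0], [308.0, 186.0, 552.0, -144.0], [308.0, 180.0, 563.0, -175.0], [290.0, 177.0, 615.0, -175.0], [286.0, 164.0, 654.0, -246.0]]
top6 slide_box 0.74 [[378.0, 186.0, 660.0, -187.0], [351.0, 257.0, 493.0, -147.0], [390.0, 272.0, 474.0, -235.0], [415.0, 200.0, 642.0, -273.0]]
top6 locating_square 0.61 [[351.0, 171.0, 690.0, -124.0], [351.0, 178.0, 673.0, -127.0], [371.0, 186.0, 662.0, -174.0], [380.0, 184.0, 670.0, -194.0], [417.0, 200.0, 646.0, -281.0], [381.0, 298.0, 417.0, -225.0], [386.0, 304.0, 406.0, -237.0], [422.0, 197.0, 655.0, -292.0]]
```

View pics/c6.png

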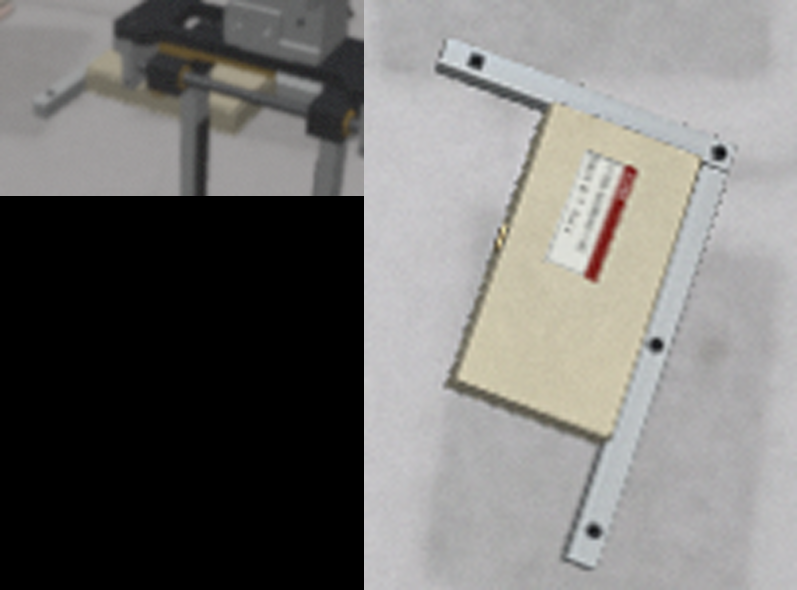

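The box is flush on both bars in the top view. The final side press met solid contact at the same place as before, so the box didn't shift. The arm is clear of everything, so I'm handing in.

```bash
python3 -c "
from cell import job
print(job.sign_off())"
```

```text
the job is handed in; nothing more can be done
None
```

The slide box is pushed into the corner of the locating square, flush against both bars in the final top view; the bottle, beaker, vial and counter were never approached, and the job is handed in at about 20.5 s.

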